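# Present the due filter plate of the fume extractor

## Robot

A 7-joint arm with a two-finger parallel gripper is mounted at the origin on the work surface. World frame = base frame: x ahead of the robot, y to its left, z up, the work surface at z = 0. Lengths are in mm, angles in rad, forces in N, time in s.
With the tool pointing down it reaches from about 350 to 900 mm from the base axis. Payload 8.1 kg.
Tool frame: the origin (TCP) lies between the finger pads; the fingertips stand 25 mm ahead of it and the grasp point (between the pads) lies 6 mm ahead of it (env.finger_overhang is the distance from the TCP to the fingertips, in mm); z points along the fingers, y is the line along which they close (so a half turn about z gives the same grasp; the last joint's range is limited). The gripper opens to 92 mm and grips with 3 to 60 N. Pads are 19 mm wide; open, the fingers measure 130 mm over their backs; the gripper's body (75 mm by 190 mm) begins 47 mm behind the grasp point.
Start: joints at [1.066, 0.434, 0.025, 1.573, -0.012, 1.134, -0.075], TCP at [244.401, -575.247, 251.742] pointing down, gripper open.
Joint ranges: [-2.62, 2.62], [-0.44, 2.09], [-1.27, 1.32], [0.08, 2.57], [-1.32, 4.46], [0.12, 2], [-2.74, 2.74]. Speed limits (rad/s): [2.22, 2.22, 3.01, 3.01, 3.14, 3.14, 3.14].

## Interface

Orientations are given as a unit quaternion [x, y, z, w].
In Python, from workcell import env, eyes, order gives the robot as it stands. The module is installed in compiled form; this text tells all that it offers.
- The arm moves only by the tool send_rows, never from a script. Its argument "targets" is a list of rows, each an object of numbers: "x", "y", "z": the shift along the tool's x, y, z in units of 0.03 m (1.0 is 0.03 m); "twist": the turn about the tool's z in units of 8 degrees (1.0 is 8 degrees). A call has 1 to 20 rows; each row shifts and turns the commanded pose from where the row before left it, along the tool's axes as they then stand; what a row does not reach is not made up. A row lasts 1/10 s, in which the tool goes at most 50 mm and 8.59 degrees, less where a joint would pass 70% of its speed; a pose out of reach is approached as far as the arm can. A call with a number of a shift or a turn outside -1 to 1 is refused whole. A call with a gripper value outside its range is refused whole. "jaw" is the closure, from -1 (fully open) to 1 (shut), set as the call begins (left out, the last holds). The fingers move at their own pace and stop on an object; "grip_force" is the grip in N (left out, the last holds). Time passes only in rows, so rows that do not move let the fingers close. It gives the time, the measured TCP pose, the force, the opening and the grip force at its end, in the units of the state.
- env.get_obs(): the state, without advancing time (a new reading comes with each control period).
- eyes.grab_frame(name): name is "scene" or "top" or "wrist"; returns a dict with "pixels" (480x640x3 uint8, red, green, blue), "fx", "fy", "cx", "cy" (pixels), "extrinsics" (4x4, takes a point from camera to world coordinates). Camera axes: x right, y up, looking along -z (the intrinsics and any distortion apply to the point x, -y, -z); pixel columns grow to the right and rows downward; lengths in mm; the calibration is good to about 2 mm. A picture is of the moment at which its call begins. There is no depth.
- order.close_job(): hands the job in; it is judged then, once.
The state is a dict: "clock": time; "qpos": joint angles; "joint_vel": joint speeds; "joint_efforts": joint torques, N m; "tool_pos": TCP position; "tcp_rot": TCP orientation; "ft_force": force on the tool from outside, world axes, zero at the start; "moment": the same for the moment, N m; "gripper_width": finger opening in mm; "grip_force": force on a finger pad.
Only numpy, scipy, OpenCV 4.12 (cv2) and the standard library are available. Lean on these libraries where they do the work, as an engineer would, in place of code of your own. Each camera call takes 0.05 s, during which the arm holds its last target. There are 200 camera calls.

## Task

Of the soldering bench fume extractor's two filter bays, one is due for a check: the one with the tall marker post on the ledge behind it (the other bay has only a flat disc). Lift that bay's flap right open, past upright or nearly so, then draw its filter plate straight up out of the bay by its tab and finish while still holding it, upright and still, with its lower edge about 10 cm above the middle of the inspection mat. Leave the other flap and plate, both markers and the other things on the bench where they are, and keep the plate upright all the way.

Things in the scene. Friction and masses are not known exactly. Their poses are not given: they have to be found in the camera images.
- housing: Grey steel two-bay filter housing, box 140 (x) by 250 (y) by 118 mm high, fixed on the bench, turned up to 0.3 rad. Origin: centre of the box's footprint on the bench; x from the front (robot side) to the hinge side (with an 8 mm thick ledge and a low outlet stub), y to the left bay, z up. Bays 128 (x) by 116 mm (y) inside, at y = +61 (left) and -61 mm (right); walls 6 mm, floors 8 mm above the bench, rim at 118 mm.
- pad_left (a point): Point on top of the back ledge behind the left bay, 8 mm above the bench, at x = 105 mm, y = 78 mm of the housing: one of the two markers stands here.
- flap_left (a joint): Angle of the left bay's aluminium cover flap (137 x 119 x 6 mm, 150 g): 0 shut on the rim, up to 1.95 rad open, leaning back past vertical. Starts 0 to 0.1 rad open. The hinge runs along the housing's y at the back top edge, stiff (about 0.2 Nm), so the flap stays where it is left. The front edge swings up and away from the robot.
- flap_left_hinge (a point): Middle of the left flap's hinge line, 118 mm above the bench; axes as the housing's.
- flap_left_handle (a point): Middle of the left flap's handle: a straight round steel bar 10 mm thick along the housing's y, 42 mm clear between its two posts, its axis 36 mm off the flap's upper face. With the flap shut it is 120 mm in front of the hinge and 42 mm above it (160 mm above the bench).
- tab_left (a point): Centre of the grip tab of the left bay's plate: upright panel 12 (x) by 104 (y) by 60 mm high, on top in the middle a black tab 12 (x) by 24 (y) by 45 mm tall; 100 to 200 g. Point: 82 mm above the plate's foot, 23 below the tab's top. In the bay: 90 mm above the bench, 46 mm free at each side of the tab, faces front and back, panel in guides (2 mm play in x, 55 mm tall).
- pad_right (a point): Point on top of the back ledge behind the right bay, 8 mm above the bench, at x = 105 mm, y = -78 mm of the housing: one of the two markers stands here.
- flap_right (a joint): Angle of the right bay's aluminium cover flap (137 x 119 x 6 mm, 150 g): 0 shut on the rim, up to 1.95 rad open, leaning back past vertical. Starts 0 to 0.1 rad open. The hinge runs along the housing's y at the back top edge, stiff (about 0.2 Nm), so the flap stays where it is left. The front edge swings up and away from the robot.
- flap_right_hinge (a point): Middle of the right flap's hinge line, 118 mm above the bench; axes as the housing's.
- flap_right_handle (a point): Middle of the right flap's handle: a straight round steel bar 10 mm thick along the housing's y, 42 mm clear between its two posts, its axis 36 mm off the flap's upper face. With the flap shut it is 120 mm in front of the hinge and 42 mm above it (160 mm above the bench).
- tab_right (a point): Centre of the grip tab of the right bay's plate: upright panel 12 (x) by 104 (y) by 60 mm high, on top in the middle a black tab 12 (x) by 24 (y) by 45 mm tall; 100 to 200 g. Point: 82 mm above the plate's foot, 23 below the tab's top. In the bay: 90 mm above the bench, 46 mm free at each side of the tab, faces front and back, panel in guides (2 mm play in x, 55 mm tall).
- post_center (a point): Half-way up the marker post: a turned steel post 70 mm tall with a 40 mm round foot, thin waist and 28 mm head, standing on the ledge behind the bay that is due.
- disc_center (a point): Centre of the plain marker: a flat steel disc 40 mm across, 8 mm thick, on the ledge behind the other bay.
- mat_top (a point): Centre of the top of the black rubber inspection mat, 140 (x) by 120 (y) by 4 mm, fixed on the bench, turned by up to 0.4 rad.
- tin_center (a point): Bystander: steel tip-cleaner tin 60 mm across, 45 mm high; centre.
- tray_center (a point): Bystander: open black parts tray 90 by 120 by 30 mm; centre.
- driver: Bystander: screwdriver lying on the bench between the robot and the work; origin near its middle, on the bench.
Not all that is in view belongs to the job. Of the things like the part that bears mat_top, leave any that is green or orange; of the rest the larger one is meant.

How it is judged:
By the outcome, as a careful person would: the job done as asked, in the order asked, and still so for the second after the job is handed in, while the arm keeps its last pose, push and grip.
It also fails if it takes over 72 s, if anything falls off the work surface, if the arm or the gripper's body presses on something with over 40 N, if the wrist force passes 120 N, or if a joint passes its speed limit or range.

## Working session

There is one attempt and no reset: what is moved stays moved. The work goes in short steps, Python scripts to look and compute and a tool call to move; the robot and the scene stay as the last step left them, time stands still between calls to the robot, and variables do not carry over. Pictures are saved under pics/ and viewed, at most 10 in all, crops included, and the job is handed in when it is done.

Besides the shell and the picture viewer there is one more tool, called after "Request:" as name([rows], argument=value, ...), one row to a line, values as JSON. send_rows: Moves the arm, as the interface text tells. Shifts and turns lie within -1 to 1; 1 stands for 0.03 m of shift or 8 degrees of turn. Its arguments: {"type":"object","properties":{"targets":{"type":"array","items":{"type":"object","properties":{"x":{"type":"number","minimum":-1,"maximum":1},"y":{"type":"number","minimum":-1,"maximum":1},"z":{"type":"number","minimum":-1,"maximum":1},"twist":{"type":"number","minimum":-1,"maximum":1}}}},"jaw":{"type":"number"},"grip_force":{"type":"number"}},"required":["targets"]}

```bash
mkdir -p pics; python3 - <<'E'
from workcell import env, eyes
import cv2,pickle
for n in ["scene","top"]:
    f=eyes.grab_frame(n); pickle.dump(f,open(n+'0.pkl','wb'))
    cv2.imwrite(f'pics/{n}0.png',f['pixels'][:,:,::-1])
    print(n,f['fx'],f['cx'],f['cy'],f['extrinsics'].round(3).tolist(), [k for k in f])
o=env.get_obs();print(o['clock'],o['tool_pos'],o['tcp_rot'],o['gripper_width'],env.finger_overhang)
E
```

```text
scene 459.6229350051325 313.8630562778245 240.00126981056385 [[0.736, -0.33, 0.59, 1170.671], [0.676, 0.388, -0.626, -678.0], [-0.022, 0.86, 0.509, 677.413], [0.0, 0.0, 0.0, 1.0]] ['pixels', 'fx', 'fy', 'cx', 'cy', 'extrinsics']
top 548.5317091170251 317.9081658814594 242.21268836175128 [[-0.011, 0.989, -0.15, 336.39], [-1.0, -0.009, 0.012, 9.311], [0.011, 0.15, 0.989, 1711.831], [0.0, 0.0, 0.0, 1.0]] ['pixels', 'fx', 'fy', 'cx', 'cy', 'extrinsics']
0.1 [ 244.1938763  -574.84801886  251.02139135] [ 9.79896335e-01  1.99506024e-01 -2.13604809e-04 -6.88201422e-04] 91.73593036312718 25.0
```

View pics/scene0.png

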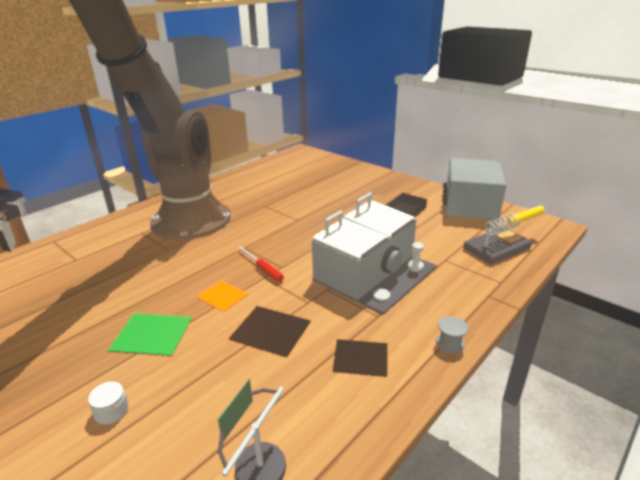

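View pics/top0.png

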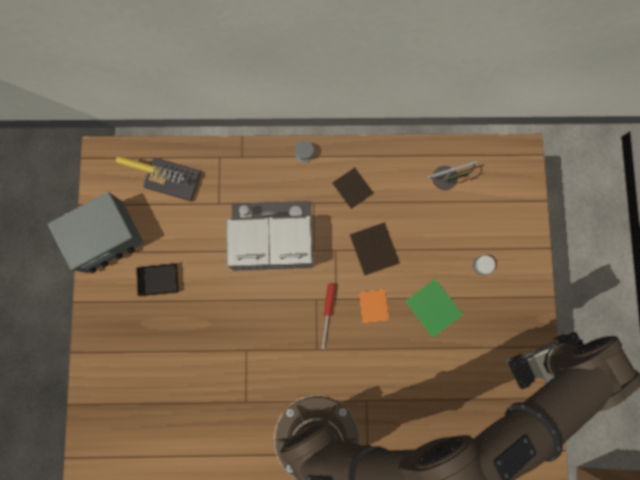

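The tall post stands at scene (417,257) and top (245,210), so it is behind the left bay. The disc is at scene (381,295) and top (296,211), behind the right bay. Flap candidates in the top view: left (248,240), which is the one due, and right (290,240). Mat candidates: green (433,307), orange (373,306), small black (352,187) and large black (374,248), which I choose. The tray at (157,279) is not a mat.

```bash
cat > h.py <<'E'
import numpy as np, cv2, pickle
def ray(f,u,v):
    E=f['extrinsics']; d=E[:3,:3]@np.array([(u-f['cx'])/f['fx'],-(v-f['cy'])/f['fy'],-1.]); return E[:3,3],d
def atz(f,u,v,z):
    o,d=ray(f,u,v); return o+d*(z-o[2])/d[2]
def proj(f,p):
    E=f['extrinsics']; q=E[:3,:3].T@(np.asarray(p,float)-E[:3,3]); return np.array([f['cx']+f['fx']*q[0]/-q[2], f['cy']+f['fy']*-q[1]/-q[2]])
def crop(f,u0,v0,u1,v1,s,name):
    im=cv2.resize(f['pixels'][v0:v1,u0:u1,::-1],None,fx=s,fy=s,interpolation=cv2.INTER_CUBIC); cv2.imwrite(name,im)
E
python3 - <<'E'
from h import *
f=pickle.load(open('top0.pkl','rb')); crop(f,215,160,415,290,4,'pics/c1.png')
r=f['pixels'].astype(int)
# dark mat mask
g=(r.max(2)<60).astype(np.uint8); g[:, :325]=0; g[:210]=0; g[285:]=0; g[:,410:]=0
n,l,s,c=cv2.connectedComponentsWithStats(g)
for i in range(1,n):
    if s[i,4]>200:
        ys,xs=np.where(l==i); b=cv2.boxPoints(cv2.minAreaRect(np.c_[xs,ys].astype(np.float32)))
        P=np.array([atz(f,u,v,4) for u,v in b]); print(c[i],atz(f,*c[i],4).round(1),P.round(0).tolist(),np.linalg.norm(np.diff(P,axis=0),axis=1))
for u,v,z in [(245,210,50),(296,211,16),(250,257,160),(290,256,160)]: print(atz(f,u,v,z).round(1))
E
```

```text
[374.48301194 247.05325987] [ 578.4 -190.2    4. ] [[616.0, -120.0, 4.0], [652.0, -220.0, 4.0], [533.0, -259.0, 4.0], [498.0, -160.0, 4.0]] [106.77125241 125.19169607 105.69874426]
[691.2 212.4  50. ]
[693.8  55.9  16. ]
[531.1 183.5 160. ]
[532.8  69.7 160. ]
```

View pics/c1.png

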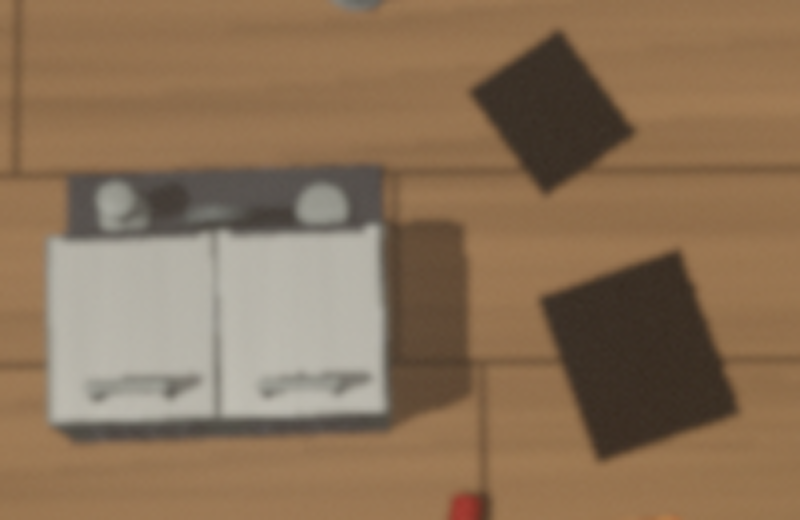

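The crop shows both flaps, with handle bars at about (251,256) and (293,255) in full-picture pixels. The post is at (244,211), the disc at (296,211), and the large mat has corners at about (350,234), (385,222), (399,262) and (365,275).

```bash
python3 - <<'E'
from h import *
f=pickle.load(open('top0.pkl','rb'))
c=lambda u,v,z:atz(f,215+(u+.5)/4-.5,160+(v+.5)/4-.5,z)
M=np.array([c(u,v,4) for u,v in [(541,298),(680,250),(738,410),(600,460)]])
print('mat',M.mean(0).round(1),np.linalg.norm(np.diff(M,axis=0),axis=1).round(1),np.degrees(np.arctan2(*(M[0]-M[3])[[1,0]])),np.degrees(np.arctan2(*(M[1]-M[2])[[1,0]])))
L=[c(68,175,8),c(383,167,8)]
H=[c(50,237,121),c(385,226,121)]
F=[c(50,424,121),c(388,412,121)]
for n,P in zip('LHF',(L,H,F)):
    d=P[0]-P[1]; print(n,np.round(P,1).tolist(),np.linalg.norm(d).round(1),'yaw',np.arctan2(-d[0],d[1]).round(3))
print('disc',c(323,205,16),'post top',c(117,198,78))
s=pickle.load(open('scene0.pkl','rb'))
crop(s,300,180,450,310,5,'pics/s1.png')
E
```

```text
mat [ 575.  -190.3    4. ] [117.2 134.7 115.8] 18.702995230298054 18.08184110884723
L [[722.0, 260.0, 8.0], [726.3, 10.3, 8.0]] 249.7 yaw 0.017
H [[649.8, 256.1, 121.0], [655.9, 9.2, 121.0]] 247.0 yaw 0.025
F [[511.3, 254.2, 121.0], [517.7, 8.3, 121.0]] 246.0 yaw 0.026
disc [694.26640458  57.8797911   16.        ] post top [687.98301242 212.37108033  78.        ]
```

View pics/s1.png

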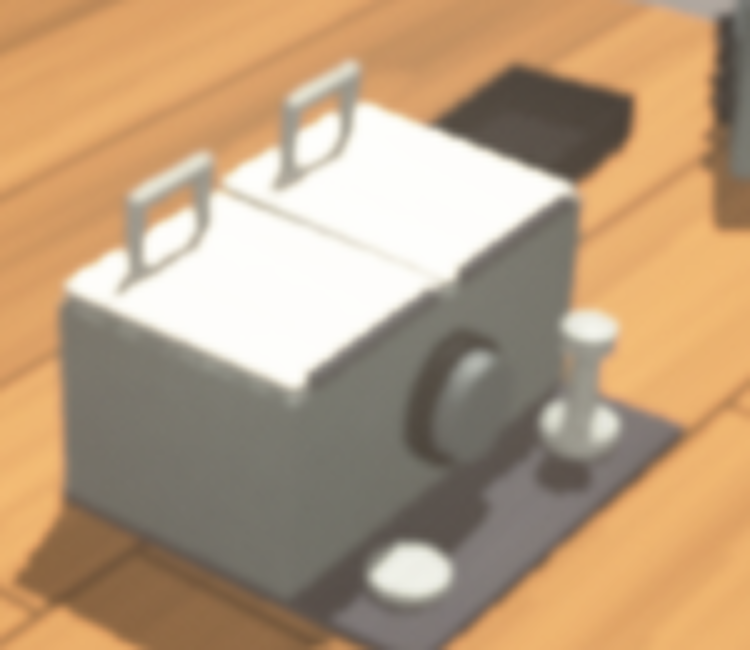

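The scene crop shows the left handle bar from (358,199) to (371,193) in full-picture pixels. The post is on the ledge behind that same left bay, and the disc is behind the right one. Next I'll check the housing pose by reprojecting it in both views.

```bash
python3 - <<'E'
from h import *
from scipy.optimize import least_squares
t=pickle.load(open('top0.pkl','rb')); s=pickle.load(open('scene0.pkl','rb'))
T=lambda u,v:(215+(u+.5)/4-.5,160+(v+.5)/4-.5)
S=lambda u,v:(300+(u+.5)/5-.5,180+(v+.5)/5-.5)
# local pt, view, px
obs=[((105,78,78),t,T(117,196)),((105,-78,16),t,T(323,203)),
 ((105,-78,16),s,S(410,570)),((105,78,78),s,S(590,325)),
 ((70,125,118),s,S(578,200)),((70,-125,118),s,S(300,398)),((70,-125,0),s,S(293,605)),((-70,-125,0),s,S(65,495)),((-70,-125,118),s,S(65,290)),
 ((-70,125,118),t,T(50,425)),((-70,-125,118),t,T(388,413)),((70,125,118),t,T(50,237)),((70,-125,118),t,T(383,227))]
def W(p,l):
    c,d=np.cos(p[2]),np.sin(p[2]); return np.array([p[0]+c*l[0]-d*l[1],p[1]+d*l[0]+c*l[1],l[2]])
fun=lambda p:np.concatenate([proj(f,W(p,l))-np.array(px) for l,f,px in obs])
r=least_squares(fun,[584,133,0.02],loss='soft_l1'); print(r.x.round(3)); print(fun(r.x).reshape(-1,2).round(1).tolist())
for th in (0,.05,.1):
    a=np.array([-np.cos(th),np.sin(th)]);n=np.array([np.sin(th),np.cos(th)]);q=np.array([70,118])+120*a+42*n
    for y in (61-26,61+26):
        P=W(r.x,(q[0],y,q[1])); print(th,P.round(1),(5*(proj(s,P)-[300,180])).round(0),(4*(proj(t,P)-[215,160])).round(0))
E
```

```text
[5.84278e+02 1.33778e+02 2.30000e-02]
[[-0.6, 0.7], [-0.1, 1.5], [0.0, -0.4], [0.6, -0.6], [1.8, -0.8], [-0.7, 0.9], [-0.7, 1.6], [0.1, 1.5], [-1.0, 2.2], [-0.9, -0.2], [0.4, 0.0], [-1.3, -0.3], [0.1, -0.5]]
0 [533.5 167.6 160. ] [294. 116.] [162. 384.]
0 [532.3 219.6 160. ] [353.  82.] [ 89. 387.]
0.05 [535.7 167.7 165.9] [297. 107.] [161. 380.]
0.05 [534.5 219.7 165.9] [357.  73.] [ 88. 383.]
0.1 [538.3 167.7 171.8] [302.  98.] [161. 376.]
0.1 [537.1 219.7 171.8] [361.  64.] [ 87. 378.]
```

Request:
send_rows([
  {"z": -0.3,"twist": -1},
  {"z": -0.3,"twist": -1},
  {"z": -0.3,"twist": -1},
  {"z": -0.3,"twist": -1},
  {"z": -0.3,"twist": -1},
  {"z": -0.3,"twist": -1},
  {"twist": -1},
  {"twist": -1},
  {"twist": -0.5},
  {},
], jaw=-1)

```text
validation failed for argument at $.ta...
```

Request:
send_rows([
  {"x": 0,"y": 0,"z": -0.3,"twist": -1},
  {"x": 0,"y": 0,"z": -0.3,"twist": -1},
  {"x": 0,"y": 0,"z": -0.3,"twist": -1},
  {"x": 0,"y": 0,"z": -0.3,"twist": -1},
  {"x": 0,"y": 0,"z": -0.3,"twist": -1},
  {"x": 0,"y": 0,"z": -0.3,"twist": -1},
  {"x": 0,"y": 0,"z": 0,"twist": -1},
  {"x": 0,"y": 0,"z": 0,"twist": -1},
  {"x": 0,"y": 0,"z": 0,"twist": -0.5},
  {"x": 0,"y": 0,"z": 0,"twist": 0},
], jaw=-1)

```text
clock: 1.1
tool_pos: [244.1, -575.1, 305.3]
tcp_rot: [0.701, 0.714, 0.0, -0.0]
ft_force: [-0.8, 0.7, -1.2]
gripper_width: 91.9
grip_force: 0.0
```

Request:
send_rows([
  {"x": 0.5,"y": 0.2,"z": 0,"twist": 0},
  {"x": 1,"y": 0.4,"z": 0,"twist": 0},
  {"x": 1,"y": 0.4,"z": 0,"twist": 0},
  {"x": 1,"y": 0.4,"z": 0,"twist": 0},
  {"x": 1,"y": 0.4,"z": 0,"twist": 0},
  {"x": 1,"y": 0.4,"z": 0,"twist": 0},
  {"x": 1,"y": 0.4,"z": 0,"twist": 0},
  {"x": 1,"y": 0.4,"z": 0,"twist": 0},
  {"x": 1,"y": 0.4,"z": 0,"twist": 0},
  {"x": 1,"y": 0.4,"z": 0,"twist": 0},
  {"x": 1,"y": 0.4,"z": 0,"twist": 0},
  {"x": 1,"y": 0.4,"z": 0,"twist": 0},
  {"x": 1,"y": 0.4,"z": 0,"twist": 0},
  {"x": 1,"y": 0.4,"z": 0,"twist": 0},
  {"x": 1,"y": 0.4,"z": 0,"twist": 0},
  {"x": 1,"y": 0.4,"z": 0,"twist": 0},
  {"x": 1,"y": 0.4,"z": 0,"twist": 0},
  {"x": 1,"y": 0.4,"z": 0,"twist": 0},
  {"x": 0.5,"y": 0.2,"z": 0,"twist": 0},
  {"x": 0.2,"y": 0.1,"z": 0,"twist": 0},
])

```text
clock: 3.1
tool_pos: [453.3, -22.7, 305.8]
tcp_rot: [0.7, 0.714, 0.0, -0.0]
ft_force: [-0.0, -0.5, 0.4]
gripper_width: 91.7
grip_force: 0.0
```

Request:
send_rows([
  {"x": 0.9,"y": 0.35,"z": 0,"twist": 0},
  {"x": 0.9,"y": 0.35,"z": 0,"twist": 0},
  {"x": 0.9,"y": 0.35,"z": 0,"twist": 0},
  {"x": 0.9,"y": 0.35,"z": 0,"twist": 0},
  {"x": 0.9,"y": 0.35,"z": 0,"twist": 0},
  {"x": 0.9,"y": 0.35,"z": 0,"twist": 0},
  {"x": 0.9,"y": 0.35,"z": 0,"twist": 0},
  {"x": 0.6,"y": 0.3,"z": 0,"twist": 0},
  {"x": 0.3,"y": 0.15,"z": 0,"twist": 0},
  {"x": 0,"y": 0,"z": 0,"twist": 0},
  {"x": 0,"y": 0,"z": 0,"twist": 0},
])

```text
clock: 4.2
tool_pos: [536.6, 190.9, 305.5]
tcp_rot: [0.701, 0.713, -0.001, 0.0]
ft_force: [-0.4, -0.1, -0.7]
gripper_width: 91.6
grip_force: 0.0
```

```bash
python3 - <<'E'
from h import *
from workcell import env, eyes
f=eyes.grab_frame('wrist'); pickle.dump(f,open('w1.pkl','wb'))
cv2.imwrite('pics/w1.png',f['pixels'][:,:,::-1])
print(env.get_obs()['tool_pos'],f['extrinsics'].round(3).tolist())
for th in (0,.07):
    for y in (61-26,61+26):
        P=[(534.2 if th==0 else 536.6)-.023*(y-61),194+(y-61),160 if th==0 else 168]; print(th,P,proj(f,P))
E
```

```text
[536.62918936 190.60272986 305.6296794 ] [[1.0, -0.016, -0.004, 535.473], [0.016, 0.954, 0.299, 273.036], [-0.0, -0.299, 0.954, 437.062], [0.0, 0.0, 0.0, 1.0]]
0 [534.798, 168, 160] [319.60188852 264.08701174]
0 [533.6020000000001, 220, 160] [318.97468611 199.19864939]
0.07 [537.198, 168, 168] [322.63011775 267.81341861]
0.07 [536.0020000000001, 220, 168] [322.15808488 201.32302713]
```

View pics/w1.png

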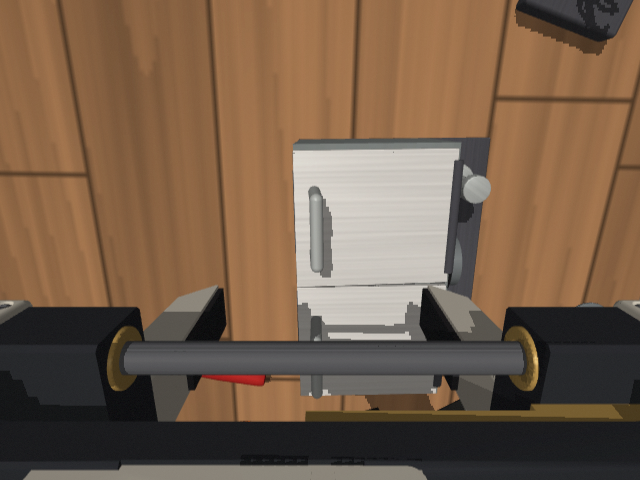

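The wrist view shows the left handle as a bar from (315,188) to (318,270), about 2–5 px from the prediction. The post is at (477,188) behind the same bay, which confirms the choice. Now I'll descend and grip.

Request:
send_rows([
  {"x": 0.1,"y": -0.1,"z": 0.6,"twist": 0},
  {"x": 0,"y": 0,"z": 0.9,"twist": 0},
  {"x": 0,"y": 0,"z": 0.9,"twist": 0},
  {"x": 0,"y": 0,"z": 0.9,"twist": 0},
  {"x": 0,"y": 0,"z": 0.7,"twist": 0},
  {"x": 0,"y": 0,"z": 0.4,"twist": 0},
  {"x": 0,"y": 0,"z": 0.1,"twist": 0},
  {"x": 0,"y": 0,"z": 0,"twist": 0},
])

```text
clock: 5.05
tool_pos: [534.0, 194.6, 171.1]
tcp_rot: [0.701, 0.713, 0.0, 0.0]
ft_force: [0.2, -0.1, 0.3]
gripper_width: 91.7
grip_force: 0.0
```

Request:
send_rows([
  {"x": 0,"y": 0,"z": 0,"twist": 0},
  {"x": 0,"y": 0,"z": 0,"twist": 0},
  {"x": 0,"y": 0,"z": 0,"twist": 0},
  {"x": 0,"y": 0,"z": 0,"twist": 0},
  {"x": 0,"y": 0,"z": 0,"twist": 0},
  {"x": 0,"y": 0,"z": 0,"twist": 0},
  {"x": 0,"y": 0,"z": 0,"twist": 0},
  {"x": 0,"y": 0,"z": 0,"twist": 0},
], jaw=1, grip_force=15)

```text
clock: 5.85
tool_pos: [533.7, 195.0, 170.7]
tcp_rot: [0.701, 0.713, -0.0, 0.0]
ft_force: [-0.1, 0.3, -0.2]
gripper_width: 32.6
grip_force: 0.0
```

Request:
send_rows([
  {"x": 0,"y": 0,"z": 0,"twist": 0},
  {"x": 0,"y": 0,"z": 0,"twist": 0},
  {"x": 0,"y": 0,"z": 0,"twist": 0},
  {"x": 0,"y": 0,"z": 0,"twist": 0},
  {"x": 0,"y": 0,"z": 0,"twist": 0},
  {"x": 0,"y": 0,"z": 0,"twist": 0},
])

```text
clock: 6.45
tool_pos: [531.7, 195.0, 170.2]
tcp_rot: [0.7, 0.714, -0.002, -0.001]
ft_force: [-7.1, -1.0, 3.1]
gripper_width: 9.5
grip_force: 15.0
```

Request:
send_rows([
  {"x": 0,"y": 0.1,"z": -0.39,"twist": 0},
  {"x": 0,"y": 0.2,"z": -0.37,"twist": 0},
  {"x": 0,"y": 0.23,"z": -0.35,"twist": 0},
  {"x": 0,"y": 0.27,"z": -0.33,"twist": 0},
  {"x": 0,"y": 0.3,"z": -0.3,"twist": 0},
  {"x": 0,"y": 0,"z": 0,"twist": 0},
])

```text
clock: 7.05
tool_pos: [570.1, 195.7, 224.1]
tcp_rot: [0.701, 0.713, 0.002, 0.001]
ft_force: [8.8, 2.6, -10.7]
gripper_width: 9.3
grip_force: 15.0
```

Request:
send_rows([
  {"x": 0,"y": 0.42,"z": -0.18,"twist": 0},
  {"x": 0,"y": 0.37,"z": -0.22,"twist": 0},
  {"x": 0,"y": 0.37,"z": -0.2,"twist": 0},
  {"x": 0,"y": 0.39,"z": -0.16,"twist": 0},
  {"x": 0,"y": 0.41,"z": -0.12,"twist": 0},
  {"x": 0,"y": 0,"z": 0,"twist": 0},
])

```text
clock: 7.65
tool_pos: [626.9, 197.2, 250.5]
tcp_rot: [0.701, 0.713, 0.001, -0.0]
ft_force: [0.3, 0.1, 3.6]
gripper_width: 9.1
grip_force: 15.0
```

Request:
send_rows([
  {"x": 0,"y": 0.42,"z": -0.08,"twist": 0},
  {"x": 0,"y": 0.42,"z": -0.04,"twist": 0},
  {"x": 0,"y": 0.42,"z": 0.01,"twist": 0},
  {"x": 0,"y": 0.42,"z": 0.05,"twist": 0},
  {"x": 0,"y": 0.41,"z": 0.09,"twist": 0},
  {"x": 0,"y": 0,"z": 0,"twist": 0},
])

```text
clock: 8.25
tool_pos: [688.9, 198.6, 248.2]
tcp_rot: [0.701, 0.713, 0.001, -0.0]
ft_force: [1.5, 3.0, -0.6]
gripper_width: 9.5
grip_force: 15.0
```

Request:
send_rows([
  {"x": 0,"y": 0.4,"z": 0.13,"twist": 0},
  {"x": 0,"y": 0.39,"z": 0.17,"twist": 0},
  {"x": 0,"y": 0.2,"z": 0.1,"twist": 0},
  {"x": 0,"y": 0,"z": 0,"twist": 0},
])

```text
clock: 8.65
tool_pos: [718.0, 199.1, 235.4]
tcp_rot: [0.701, 0.714, -0.0, -0.001]
ft_force: [-1.5, 3.9, -3.6]
gripper_width: 9.6
grip_force: 15.0
```

Request:
send_rows([
  {"x": 0,"y": 0,"z": 0,"twist": 0},
  {"x": 0,"y": 0,"z": 0,"twist": 0},
  {"x": 0,"y": 0,"z": 0,"twist": 0},
  {"x": 0,"y": 0,"z": 0,"twist": 0},
], jaw=0.58)

```text
clock: 9.05
tool_pos: [718.2, 197.6, 236.9]
tcp_rot: [0.701, 0.713, 0.0, 0.0]
ft_force: [0.3, 0.4, -0.2]
gripper_width: 19.1
grip_force: 0.0
```

```bash
python3 - <<'E'
from h import *
from workcell import env, eyes
f=eyes.grab_frame('scene'); pickle.dump(f,open('s2.pkl','wb')); crop(f,290,100,450,220,5,'pics/s2.png')
o=env.get_obs();print(o['tool_pos'],o['gripper_width'],o['ft_force'])
E
```

```text
[718.12321533 197.76975474 236.75474706] 18.97560323738454 [ 0.31858029 -0.48388862  0.19295291]
```

View pics/s2.png

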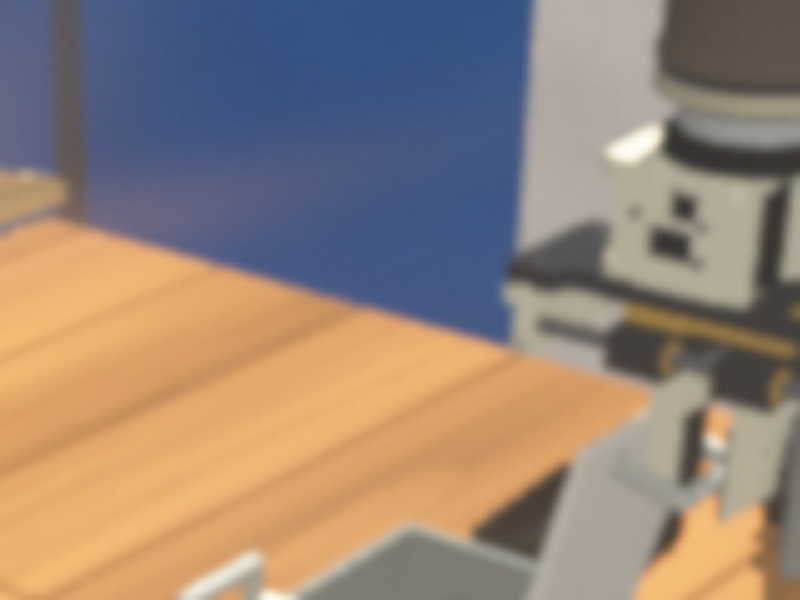

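The flap leans past upright and the fingers straddle its bar with a little slack. I'll shift 3 mm away from the flap and rise.

Request:
send_rows([
  {"x": 0,"y": 0.1,"z": 0,"twist": 0},
  {"x": 0,"y": 0,"z": -0.3,"twist": 0},
  {"x": 0,"y": 0,"z": -0.5,"twist": 0},
  {"x": 0,"y": 0,"z": -0.7,"twist": 0},
  {"x": 0,"y": 0,"z": -0.8,"twist": 0},
  {"x": 0,"y": 0,"z": -0.8,"twist": 0},
  {"x": 0,"y": 0,"z": -0.5,"twist": 0},
  {"x": 0,"y": 0,"z": 0,"twist": 0},
])

```text
clock: 9.9
tool_pos: [721.6, 199.2, 348.8]
tcp_rot: [0.701, 0.713, 0.003, 0.001]
ft_force: [0.7, 0.4, 0.3]
gripper_width: 19.3
grip_force: 0.0
```

Request:
send_rows([
  {"x": 0,"y": -0.6,"z": 0,"twist": 0},
  {"x": 0,"y": -0.9,"z": 0,"twist": 0},
  {"x": 0,"y": -0.9,"z": 0,"twist": 0},
  {"x": 0,"y": -0.9,"z": 0,"twist": 0},
  {"x": 0,"y": -0.9,"z": 0,"twist": 0},
  {"x": 0,"y": -0.4,"z": 0,"twist": 0},
  {"x": 0,"y": 0,"z": 0,"twist": 1},
  {"x": 0,"y": 0,"z": 0,"twist": 1},
  {"x": 0,"y": 0,"z": 0,"twist": 1},
  {"x": 0,"y": 0,"z": 0,"twist": 1},
  {"x": 0,"y": 0,"z": 0,"twist": 1},
  {"x": 0,"y": 0,"z": 0,"twist": 1},
  {"x": 0,"y": 0,"z": 0,"twist": 1},
  {"x": 0,"y": 0,"z": 0,"twist": 1},
  {"x": 0,"y": 0,"z": 0,"twist": 1},
  {"x": 0,"y": 0,"z": 0,"twist": 1},
  {"x": 0,"y": 0,"z": 0,"twist": 0.9},
  {"x": 0,"y": 0,"z": 0,"twist": 0.3},
  {"x": 0,"y": 0,"z": 0,"twist": 0},
], jaw=-0.5)

```text
clock: 11.8
tool_pos: [583.3, 195.9, 344.2]
tcp_rot: [1.0, 0.012, -0.0, 0.0]
ft_force: [-0.4, -0.3, 1.0]
gripper_width: 68.5
grip_force: 0.0
```

```bash
python3 - <<'E'
from h import *
from workcell import env, eyes
f=eyes.grab_frame('wrist'); pickle.dump(f,open('w2.pkl','wb'))
cv2.imwrite('pics/w2.png',f['pixels'][:,:,::-1])
g=eyes.grab_frame('top'); pickle.dump(g,open('t2.pkl','wb'))
o=env.get_obs();print(o['tool_pos'],o['tcp_rot'],o['gripper_width'],o['qpos'].round(2),f['extrinsics'].round(3).tolist())
for x in (-30,0,30): print(x,proj(f,[584+x-1.4,194.5,113]))
E
```

```text
[583.18460594 195.87622017 344.20044125] [ 9.99913552e-01  1.31481885e-02 -7.08737451e-05  9.57874427e-05] 68.9820437158457 [-0.18  0.39 -0.35  1.43  0.13  1.34 -2.07] [[0.024, 0.954, 0.298, 664.368], [-1.0, 0.023, 0.007, 198.982], [0.0, -0.298, 0.955, 475.817], [0.0, 0.0, 0.0, 1.0]]
-30 [324.16439695 240.84394131]
0 [324.92327116 211.98915457]
30 [325.71962777 181.70916916]
```

View pics/w2.png

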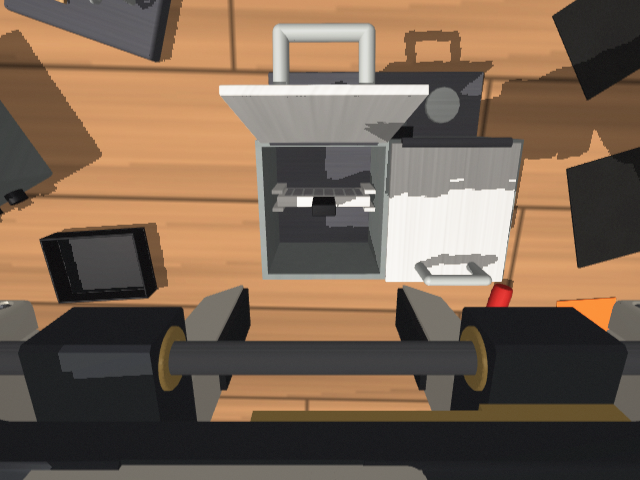

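The bay is open. The black tab is at about (323,206), between the guides, and the right flap and disc are undisturbed. I'll measure the tab from the pixels.

```bash
python3 - <<'E'
from h import *
f=pickle.load(open('w2.pkl','rb')); crop(f,255,130,395,285,5,'pics/w2c.png')
for x in (-12,0,12):
    c=(582.6+x,194.5)
    print(x,[[proj(f,[c[0]+a,c[1]+b,z]).round(0).tolist() for a in(-6,6)] for b in(12,-12) for z in (113,68)])
E
```

```text
-12 [[[313.0, 229.0], [313.0, 218.0]], [[314.0, 219.0], [314.0, 208.0]], [[336.0, 230.0], [337.0, 218.0]], [[335.0, 219.0], [335.0, 209.0]]]
0 [[[313.0, 218.0], [313.0, 206.0]], [[314.0, 208.0], [314.0, 197.0]], [[337.0, 218.0], [337.0, 206.0]], [[335.0, 209.0], [336.0, 198.0]]]
12 [[[313.0, 206.0], [313.0, 194.0]], [[314.0, 197.0], [314.0, 187.0]], [[337.0, 206.0], [338.0, 194.0]], [[336.0, 198.0], [336.0, 187.0]]]
```

View pics/w2c.png

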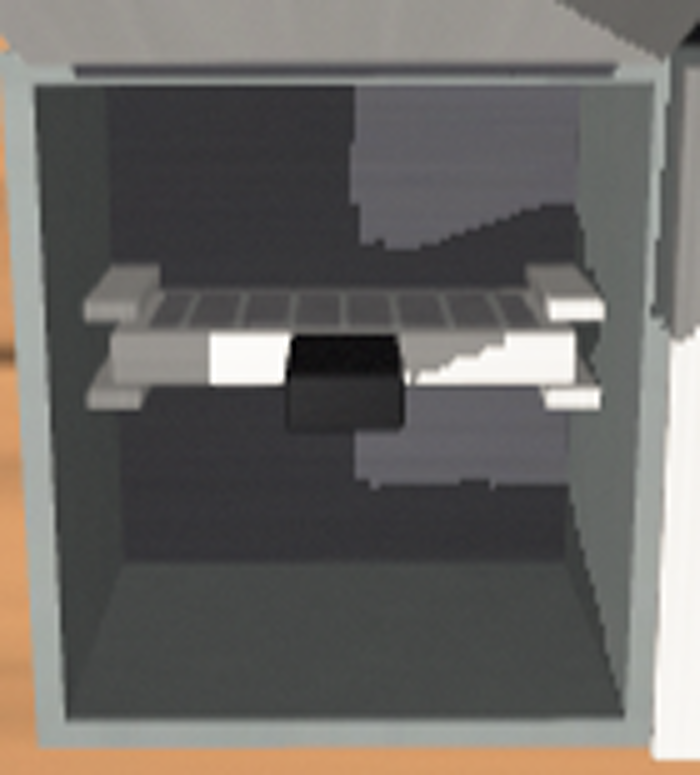

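The top of the tab spans (312–336, 205–216), which puts it at about (583.5, 195). That matches the bay centre and the TCP is already above it, so I'll descend.

Request:
send_rows([
  {"x": 0,"y": 0.03,"z": 0.5,"twist": 0},
  {"x": 0,"y": 0,"z": 1,"twist": 0},
  {"x": 0,"y": 0,"z": 1,"twist": 0},
  {"x": 0,"y": 0,"z": 1,"twist": 0},
  {"x": 0,"y": 0,"z": 1,"twist": 0},
  {"x": 0,"y": 0,"z": 0.9,"twist": 0},
  {"x": 0,"y": 0,"z": 0.7,"twist": 0},
  {"x": 0,"y": 0,"z": 0.5,"twist": 0},
  {"x": 0,"y": 0,"z": 0.4,"twist": 0},
  {"x": 0,"y": 0,"z": 0,"twist": 0},
  {"x": 0,"y": 0,"z": 0,"twist": 0},
])

```text
clock: 13.0
tool_pos: [583.4, 195.2, 135.0]
tcp_rot: [1.0, 0.012, 0.0, -0.0]
ft_force: [-0.3, 0.9, 0.7]
gripper_width: 68.9
grip_force: 0.0
```

Request:
send_rows([
  {"x": 0,"y": 0,"z": 0.3,"twist": 0},
  {"x": 0,"y": 0,"z": 0.4,"twist": 0},
  {"x": 0,"y": 0,"z": 0.3,"twist": 0},
  {"x": 0,"y": 0,"z": 0.2,"twist": 0},
  {"x": 0,"y": 0,"z": 0,"twist": 0},
  {"x": 0,"y": 0,"z": 0,"twist": 0},
])

```text
clock: 13.6
tool_pos: [583.0, 195.0, 98.3]
tcp_rot: [1.0, 0.012, -0.0, 0.0]
ft_force: [-0.1, 0.4, -0.4]
gripper_width: 68.7
grip_force: 0.0
```

Request:
send_rows([
  {"x": 0,"y": 0,"z": 0,"twist": 0},
  {"x": 0,"y": 0,"z": 0,"twist": 0},
  {"x": 0,"y": 0,"z": 0,"twist": 0},
  {"x": 0,"y": 0,"z": 0,"twist": 0},
  {"x": 0,"y": 0,"z": 0,"twist": 0},
  {"x": 0,"y": 0,"z": 0,"twist": 0},
  {"x": 0,"y": 0,"z": 0,"twist": 0},
  {"x": 0,"y": 0,"z": 0,"twist": 0},
  {"x": 0,"y": 0,"z": 0,"twist": 0},
  {"x": 0,"y": 0,"z": 0,"twist": 0},
], jaw=1, grip_force=30)

```text
clock: 14.6
tool_pos: [583.0, 194.9, 98.4]
tcp_rot: [1.0, 0.012, 0.0, 0.0]
ft_force: [0.9, -0.5, 0.4]
gripper_width: 24.1
grip_force: 30.0
```

Request:
send_rows([
  {"x": 0,"y": 0,"z": -0.1,"twist": 0},
  {"x": 0,"y": 0,"z": -0.2,"twist": 0},
  {"x": 0,"y": 0,"z": -0.3,"twist": 0},
  {"x": 0,"y": 0,"z": -0.3,"twist": 0},
  {"x": 0,"y": 0,"z": -0.3,"twist": 0},
  {"x": 0,"y": 0,"z": -0.3,"twist": 0},
  {"x": 0,"y": 0,"z": -0.4,"twist": 0},
  {"x": 0,"y": 0,"z": -0.5,"twist": 0},
  {"x": 0,"y": 0,"z": -0.6,"twist": 0},
  {"x": 0,"y": 0,"z": -0.6,"twist": 0},
  {"x": 0,"y": 0,"z": -0.7,"twist": 0},
  {"x": 0,"y": 0,"z": -0.7,"twist": 0},
  {"x": 0,"y": 0,"z": -0.7,"twist": 0},
  {"x": 0,"y": 0,"z": -0.6,"twist": 0},
  {"x": 0,"y": 0,"z": -0.5,"twist": 0},
  {"x": 0,"y": 0,"z": -0.3,"twist": 0},
  {"x": 0,"y": 0,"z": -0.1,"twist": 0},
  {"x": 0,"y": 0,"z": 0,"twist": 0},
])

```text
clock: 16.4
tool_pos: [582.9, 195.0, 314.6]
tcp_rot: [1.0, 0.012, 0.0, -0.0]
ft_force: [-0.5, -1.1, -1.0]
gripper_width: 23.8
grip_force: 30.0
```

Request:
send_rows([
  {"x": 0,"y": 0.2,"z": 0,"twist": 0},
  {"x": 0,"y": 0.4,"z": 0,"twist": 0},
  {"x": 0,"y": 0.6,"z": 0,"twist": 0},
  {"x": -0.1,"y": 0.8,"z": 0,"twist": 0},
  {"x": -0.1,"y": 0.9,"z": 0,"twist": 0},
  {"x": -0.1,"y": 0.9,"z": 0,"twist": 0},
  {"x": -0.1,"y": 0.9,"z": 0,"twist": 0},
  {"x": -0.1,"y": 0.9,"z": 0,"twist": 0},
  {"x": 0,"y": 0.9,"z": 0,"twist": 0},
  {"x": 0,"y": 0.9,"z": 0,"twist": 0},
  {"x": 0,"y": 0.9,"z": 0,"twist": 0},
  {"x": 0,"y": 0.9,"z": 0,"twist": 0},
  {"x": 0,"y": 0.9,"z": 0,"twist": 0},
  {"x": 0,"y": 0.8,"z": 0,"twist": 0},
  {"x": 0,"y": 0.7,"z": 0,"twist": 0},
  {"x": 0,"y": 0.6,"z": 0,"twist": 0},
  {"x": 0,"y": 0.4,"z": 0,"twist": 0},
  {"x": 0,"y": 0.2,"z": 0,"twist": 0},
  {"x": 0,"y": 0,"z": 0,"twist": 0},
  {"x": 0,"y": 0,"z": 0,"twist": 0},
])

```text
clock: 18.4
tool_pos: [577.5, -188.4, 314.3]
tcp_rot: [1.0, 0.013, -0.0, -0.0]
ft_force: [-0.6, 1.0, -1.7]
gripper_width: 23.9
grip_force: 30.0
```

Request:
send_rows([
  {"x": 0,"y": 0,"z": 0.2,"twist": 0},
  {"x": 0,"y": 0,"z": 0.4,"twist": 0},
  {"x": 0,"y": 0,"z": 0.5,"twist": 0},
  {"x": 0,"y": 0.05,"z": 0.5,"twist": 0},
  {"x": 0,"y": 0,"z": 0.5,"twist": 0},
  {"x": 0,"y": 0,"z": 0.5,"twist": 0},
  {"x": 0,"y": 0,"z": 0.5,"twist": 0},
  {"x": 0,"y": 0,"z": 0.4,"twist": 0},
  {"x": 0,"y": 0,"z": 0.3,"twist": 0},
  {"x": 0,"y": 0,"z": 0.2,"twist": 0},
  {"x": 0,"y": 0,"z": 0,"twist": 0},
  {"x": 0,"y": 0,"z": 0,"twist": 0},
  {"x": 0,"y": 0,"z": 0,"twist": 0},
  {"x": 0,"y": 0,"z": 0,"twist": 0},
  {"x": 0,"y": 0,"z": 0,"twist": 0},
])

```text
clock: 19.9
tool_pos: [577.7, -190.8, 194.8]
tcp_rot: [1.0, 0.012, 0.0, 0.0]
ft_force: [0.1, 0.4, -0.4]
gripper_width: 24.0
grip_force: 30.0
```

```bash
python3 - <<'E'
from h import *
from workcell import env, eyes
f=eyes.grab_frame('scene'); crop(f,150,100,470,340,2.5,'pics/s3.png')
o=env.get_obs();print(o['tool_pos'],o['gripper_width'],abs(o['joint_vel']).max())
p=lambda *a:(2.5*(proj(f,a)-[150,100])).round(0)
print('foot ends',p(577,-138,104),p(577,-242,104),'panel top',p(577,-138,164),p(577,-242,164))
a=1.77
for y in (121,1): print('flap edge',p(652+27,133+(1 if y>60 else 0)*119,118+134))
E
```

```text
[ 577.62431344 -190.83551202  194.70188542] 23.881196867469868 0.003211048592968841
foot ends [340. 453.] [247. 511.] panel top [336. 394.] [240. 449.]
flap edge [701. 184.]
flap edge [631. 224.]
```

View pics/s3.png

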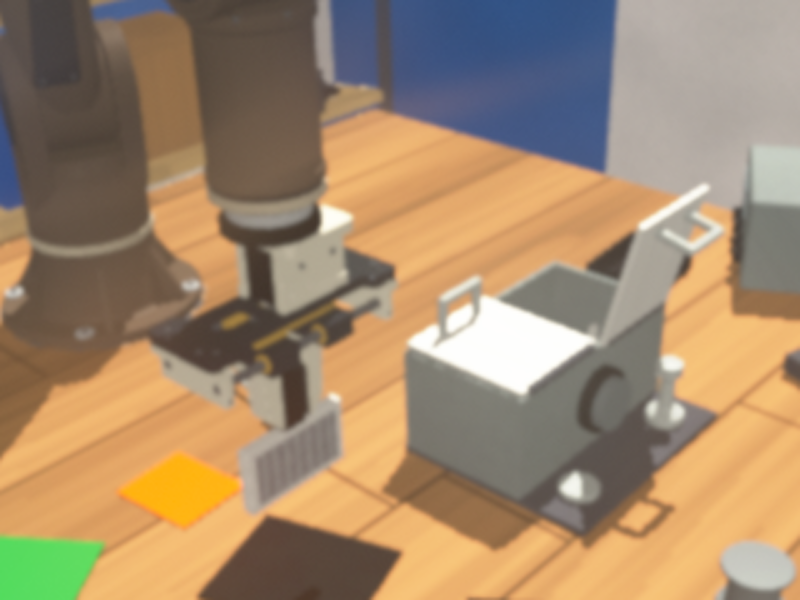

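The plate hangs upright, with its foot ends at (340,453) and (247,511) as predicted for 10 cm over the mat. The left flap stands past upright, with its edge at (705,188). The right flap, post and disc have not moved. I'm handing in the job.

```bash
python3 -c "
from workcell import order
print(order.close_job())"
```

```text
the job is handed in; nothing more can be done
None
```

The job is handed in: the left flap is open to about 100°, and its filter plate is held upright and still with its lower edge about 10 cm above the middle of the large black mat. It took about 20 s of the 72 s allowed, and the right flap and both markers had not moved in the last picture.

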